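# Back the pipe indexing head off one notch

## Robot

A 6-joint arm with a two-finger parallel gripper is mounted at the origin on the work surface. World frame = base frame: x ahead of the robot, y to its left, z up, the work surface at z = 0. Lengths are in m, angles in rad, forces in N, time in s.
With the tool pointing down it reaches from about 0.3 to 0.875 m from the base axis. Payload 6.4 kg.
Tool frame: the origin (TCP) lies midway between the tips of the shut fingers; the grasp point (between the pads) lies 19 mm behind it; z points along the fingers, y is the line along which they close (so a half turn about z gives the same grasp; the last joint's range is limited). The gripper opens to 85 mm and grips with 20 to 120 N. Pads are 22 mm wide; open, the fingers measure 114 mm over their backs; the gripper's body (76 mm by 85 mm) begins 54 mm behind the grasp point. The pads swing forward as they close: fully open they stand 13 mm farther back than shut.
Start: joints at [-1.381, 0.181, 1.607, -0, 1.354, -0.206], TCP at [0.222, -0.531, 0.203] pointing down, gripper open.
Joint ranges: [-2.99, 2.99], [-0.89, 2.07], [0.3, 2.58], [-1.14, 4.28], [0, 2.63], [-3.12, 3.12]. Speed limits (rad/s): [2.57, 2.57, 3.01, 3.14, 3.14, 3.14].

## Interface

Orientations are given as a unit quaternion [w, x, y, z].
In Python, from bench import sensors, vision, ctrl gives the robot as it stands.
- The arm moves only by the tool carry_out, never from a script. Its argument "deltas" is text: rows parted by semicolons, each of 7 numbers parted by spaces: the shift along the tool's x, y, z in mm, then the turn, a rotation vector about the tool's x, y, z in rad, then the closure, from 0 (fully open) to 1 (shut). In form: tx ty tz ax ay az claw; .... A call has 1 to 12 rows; each row is the pose to reach, as a shift and turn from the pose commanded when the call began, along the tool's axes at that moment; what a row does not reach only later rows make up. A row lasts 1/8 s, in which the tool goes at most 62.5 mm and 10.7 degrees, less where a joint would pass 70% of its speed; a pose out of reach is approached as far as the arm can. A call with a gripper value outside its range is refused whole. The fingers move at their own pace and stop on an object; the grip force is fixed at half the most. Time passes only in rows, so rows that repeat a pose let the fingers close. It gives the time, the measured TCP pose, the force, the opening and the grip force at its end, in the units of the state.
- sensors.get_obs(): the state, without advancing time (a new reading comes with each control period).
- vision.camera(name): name is "side" or "top"; returns the picture (420x560x3 uint8, blue, green, red); there is no depth.
- vision.camera_model(name): a dict with "K" (3x3 intrinsics, pixels), "k1" (the pictures are not rectified: a ray, as slopes to the right and down, at radius r is drawn at 1 + k1 r^2 times it, then the intrinsics apply), "extrinsics" (4x4, takes a point from world to camera coordinates). Camera axes: x right, y down, z forward; pixel columns grow to the right and rows downward; lengths in m; the calibration is good to about 2 mm. A picture is of the moment at which its call begins. camera_model takes no time and is no camera call.
- ctrl.hand_in(): hands the job in; it is judged then, once.
The state is a dict: "time_s": time; "q": joint angles; "dq": joint speeds; "joint_efforts": joint torques, N m; "eef_pos": TCP position; "eef_rot": TCP orientation; "wrist_force": force on the tool from outside, world axes, zero at the start; "torque": the same for the moment, N m; "opening": opening from 0.0 (shut) to 1.0 (fully open); "grasp_force": force on a finger pad.
Only numpy, scipy, OpenCV 4.12 (cv2) and the standard library are available. Lean on these libraries where they do the work, as an engineer would, in place of code of your own. Each camera call takes 0.05 s, during which the arm holds its last target. There are 200 camera calls.

## Task

The pipe indexing head on the copper bench has been clicked one notch too far. With a fingertip, lift its ratchet pawl out of the toothed wheel by pushing the pawl's red tab over (it stays up by itself), push the star wheel backward one notch by a spoke (top of the wheel towards the red tab), then push the pawl back down until it sits fully in the new notch. Pick nothing up and leave the loose things on the bench where they are.

Things in the scene. Friction and masses are not known exactly. Their poses are not given: they have to be found in the camera images.
- indexer: Pipe indexing head bolted to the bench. Origin on the bench directly below the wheel's axle; z up, x along the axle (away from the robot at yaw 0), y from the axle towards the pawl's pivot. Grey base plate 140 (x) x 270 (y) x 12 mm. Two blue posts (x -14 to +10 mm): at the axle, 150 mm high, and at y = 88, 160 mm high. Star wheel at x = -45, ratchet and pawl at x = +30 mm; all free above them.
- pawl (a joint): Pawl angle about its pivot, rad: 0 = down on its stop, fully in a notch; grows as the nose lifts, i.e. as the red tab is pushed towards the indexer's +y; end stop 0.95; clear of the teeth from 0.25. Stiff pivot (0.08 N m, about 2 N at the tab): it stays wherever it is left and never drops by itself. Pushing the tab back towards -y, or the nose down, lowers it.
- wheel (a joint): Wheel angle, rad: -0.10 to 0 at the start; grows as it goes backward (top towards the indexer's +y). A notch is 0.785 (45 deg). The lowered pawl blocks backward turning. Stiff (0.15 N m, about 2 N at a spoke); stays where it is left. With the pawl down in the next notch it reads about 0.55 to 0.80; beyond that a tooth's top stands under the nose and keeps the pawl up until eased forward.
- axle (a point): Centre of the star wheel, on the horizontal axle, 120 mm above the bench, at indexer x = -45 mm; axes as the indexer's. 8 plain round spokes 45 degrees apart, 12 mm thick, yellow ends 100 mm from the axle, on a hub of 34 mm radius; it turns in the plane across the axle.
- ratchet (a point): Centre of the steel ratchet disc on the same axle, indexer x = +30 mm, z = 120 mm: 14 mm thick, 8 saw teeth, radius 41 to 55 mm. A copper pipe of 22 mm diameter sticks out of it to x = 120 mm. Star, ratchet and pipe turn as one.
- spoke_tip (a point): End of the spoke just on the -y side of the top at the start, about 22 degrees from upright (indexer y = -38, z = 212 mm when the wheel reads 0); moves with the wheel. Pushing this spoke towards +y until it leans as far to the other side makes one notch.
- tab_tip (a point): Middle of the top end of the pawl's red tab: a plate 22 mm along x, 8 mm thick along y, its top 65 mm above the pivot (pivot at indexer x = 30, y = 88, z = 143 mm), bare from 11 mm above the pivot; upright when the pawl is down; moves with the pawl.
- pawl_nose (a point): Middle of the end of the pawl's arm, which drops into the notches, 75 mm from the pivot on its -y side (pawl down: indexer y = 18, z = 165 mm). The red arm, 14 mm wide and 10 mm thick, runs straight from pivot to nose, rising 20 degrees when down.
- vise: Small black bench vise, bolted down, about 130 x 120 x 94 mm, holding a copper pipe; not part of the job. Origin under its centre.
- offcut_a: Loose copper pipe offcut, 22 mm diameter, 35 mm high, standing on the indexer's base plate; leave alone. Origin at the centre of its underside.
- offcut_b: Loose copper pipe offcut, 28 mm diameter, 45 mm high, upright on the bench; leave alone. Origin at the centre of its underside.
- tape: Loose blue roll of tape lying flat, 68 mm diameter, 19 mm high; leave alone. Origin at the centre of its underside.
- screwdriver: Loose screwdriver with a yellow handle, lying on the bench; leave alone.
- wrench: Loose steel wrench lying on the bench; leave alone.
- jar: Loose amber jar, 52 mm diameter, 80 mm high; leave alone. Origin at the centre of its underside.
- sandblock: Loose cork sanding block 100 x 60 x 30 mm; leave alone. Origin at the centre of its underside.

How it is judged:
By the outcome, as a careful person would: the job done as asked, in the order asked, and still so for the second after the job is handed in, with the robot touching nothing.
It also fails if it takes over 51 s, if anything falls off the work surface, if the arm or the gripper's body presses on something with over 40 N, if the wrist force passes 120 N, or if a joint passes its speed limit or range.

## Working session

There is one attempt and no reset: what is moved stays moved. The work goes in short steps, Python scripts to look and compute and a tool call to move; the robot and the scene stay as the last step left them, time stands still between calls to the robot, and variables do not carry over. Pictures are saved under pics/ and viewed, at most 10 in all, crops included, and the job is handed in when it is done.

Besides the shell and the picture viewer there is one more tool, called after "Call:" as name(argument=value, ...) on one line, values as JSON. carry_out: Moves the arm, as the interface text tells. Its arguments: {"type":"object","properties":{"deltas":{"type":"string"}},"required":["deltas"]}

```bash
mkdir -p pics; ls
python3 - <<'E'
from bench import sensors, vision
import cv2,numpy as np
for n in("side","top"):
    cv2.imwrite(f"pics/{n}0.png",vision.camera(n)); m=vision.camera_model(n); E=np.array(m["extrinsics"]); print(n,m["K"],m["k1"],(-E[:3,:3].T@E[:3,3]).round(3),E.round(3).tolist())
o=sensors.get_obs();print(o)
E
```

```text
pics
side [[523.38510037   0.         272.0581095 ]
 [  0.         523.38510037 213.88029278]
 [  0.           0.           1.        ]] -0.02170054272386406 [ 0.341 -1.081  1.128] [[0.975, -0.222, 0.004, -0.578], [-0.146, -0.654, -0.742, 0.179], [0.168, 0.723, -0.67, 1.48], [0.0, 0.0, 0.0, 1.0]]
top [[391.24608261   0.         278.89046712]
 [  0.         391.24608261 213.40992906]
 [  0.           0.           1.        ]] -0.062229215591550445 [ 0.504 -0.024  1.243] [[0.025, -0.999, -0.026, -0.004], [-0.998, -0.023, -0.059, 0.576], [0.058, 0.027, -0.998, 1.212], [0.0, 0.0, 0.0, 1.0]]
{'time_s': 0.1, 'q': array([-1.38128841e+00,  1.81454279e-01,  1.60790013e+00,  3.71333403e-06,
        1.35379783e+00, -2.06316630e-01]), 'dq': array([-0.00025461, -0.00131003, -0.00391171, -0.0013067 ,  0.00056203,
       -0.00077644]), 'joint_efforts': array([-1.70006920e-04, -4.45877910e+01, -3.52238238e+01, -5.49476918e-04,
        4.04283681e-03,  2.20139810e-06]), 'eef_pos': array([ 0.22160816, -0.53000195,  0.20248509]), 'eef_rot': array([-7.79750010e-04,  9.80478989e-01,  1.96622337e-01,  8.36632583e-06]), 'wrist_force': array([0.5399076 , 0.40359423, 1.00577526]), 'torque': array([-0.01764752,  0.00390406, -0.02458302]), 'grasp_force': 0.0, 'opening': 1.00023701826838}
```

View pics/side0.png

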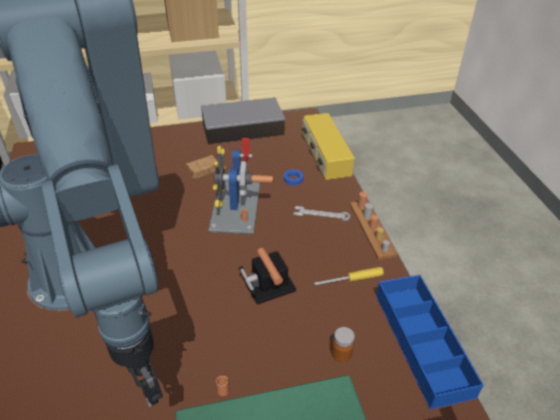

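View pics/top0.png

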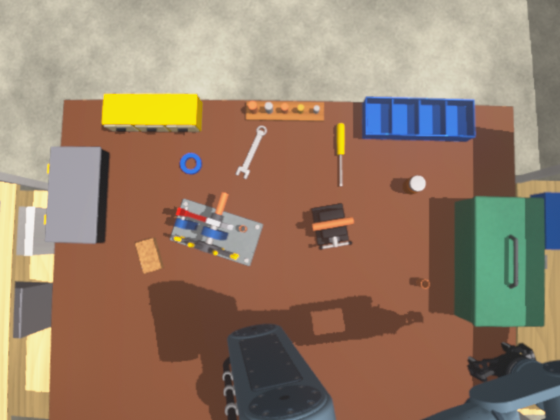

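```bash
cat > h.py <<'E'
import numpy as np,cv2
from bench import sensors,vision,ctrl
M={n:vision.camera_model(n) for n in("side","top")}
for m in M.values():
    m["E"]=np.array(m["extrinsics"]);m["K"]=np.array(m["K"]);m["d"]=np.array([m["k1"],0,0,0.])
    m["c"]=-m["E"][:3,:3].T@m["E"][:3,3]
def proj(n,P):
    m=M[n];return cv2.projectPoints(np.asarray(P,float).reshape(-1,3),cv2.Rodrigues(m["E"][:3,:3])[0],m["E"][:3,3],m["K"],m["d"])[0][:,0]
def ray(n,p):
    m=M[n];u=cv2.undistortPointsIter(np.array([[p]],float),m["K"],m["d"],None,None,(3,50,1e-9))[0,0]
    return m["c"],m["E"][:3,:3].T@np.array([u[0],u[1],1])
def plane(n,p,z):
    c,d=ray(n,p);return c+d*(z-c[2])/d[2]
def tri(ps,pt):
    (a,d),(b,e)=ray("side",ps),ray("top",pt)
    s=np.linalg.lstsq(np.c_[d,-e],b-a,rcond=None)[0];P,Q=a+s[0]*d,b+s[1]*e
    return (P+Q)/2,np.linalg.norm(P-Q)
def crops(tag,k=7,bs=(195,130,85,105),bt=(160,185,110,85)):
    o=[]
    for n,(x,y,w,h) in(("side",bs),("top",bt)):
        o.append(cv2.resize(vision.camera(n)[y:y+h,x:x+w],None,fx=k,fy=k,interpolation=cv2.INTER_CUBIC))
        cv2.imwrite(f"pics/{n}{tag}.png",o[-1])
E
python3 - <<'E'
import cv2,numpy as np
from h import *
S=cv2.imread("pics/side0.png");T=cv2.imread("pics/top0.png")
cv2.imwrite("pics/sc.png",cv2.resize(S[130:235,200:280],None,fx=5.7,fy=5.7,interpolation=cv2.INTER_CUBIC))
cv2.imwrite("pics/tc.png",cv2.resize(T[190:270,160:270],None,fx=7,fy=7,interpolation=cv2.INTER_CUBIC))
for n,I,(x,y,w,h) in(("side",S,(195,130,85,105)),("top",T,(160,185,110,85))):
    H=cv2.cvtColor(I,cv2.COLOR_BGR2HSV)
    for nm,lo,hi in(("yel",(20,150,110),(32,255,255)),("red",(174,150,70),(180,255,255)),("red0",(0,200,70),(4,255,255))):
        m=cv2.inRange(H,lo,hi);k=np.zeros_like(m);k[y:y+h,x:x+w]=m[y:y+h,x:x+w]
        c,l,s,ce=cv2.connectedComponentsWithStats(k)
        print(n,nm,[(s[i].tolist(),ce[i].round(1).tolist()) for i in range(1,c) if s[i,4]>4])
E
```

```text
side yel [([217, 147, 7, 6, 29], [220.0, 149.6]), ([215, 163, 2, 4, 6], [215.5, 164.5]), ([213, 185, 4, 5, 16], [214.6, 187.0]), ([216, 201, 5, 6, 21], [218.1, 203.5])]
side red []
side red0 []
top yel [([174, 236, 10, 5, 32], [177.7, 238.2]), ([188, 242, 6, 6, 28], [190.5, 244.5]), ([212, 250, 6, 6, 21], [214.6, 252.5]), ([230, 253, 9, 6, 38], [233.8, 255.8])]
top red []
top red0 [([176, 208, 17, 8, 59], [182.0, 212.1])]
```

View pics/sc.png

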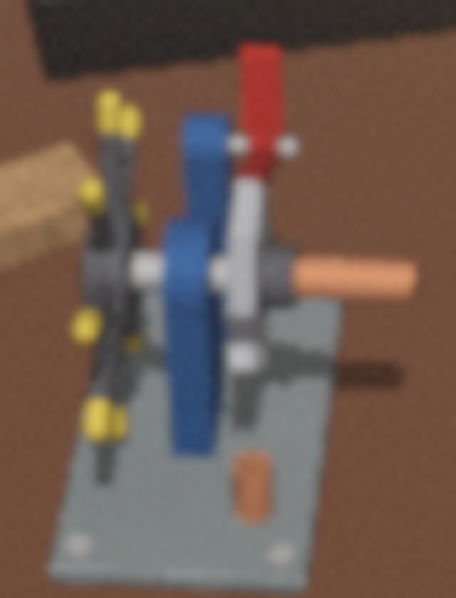

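View pics/tc.png

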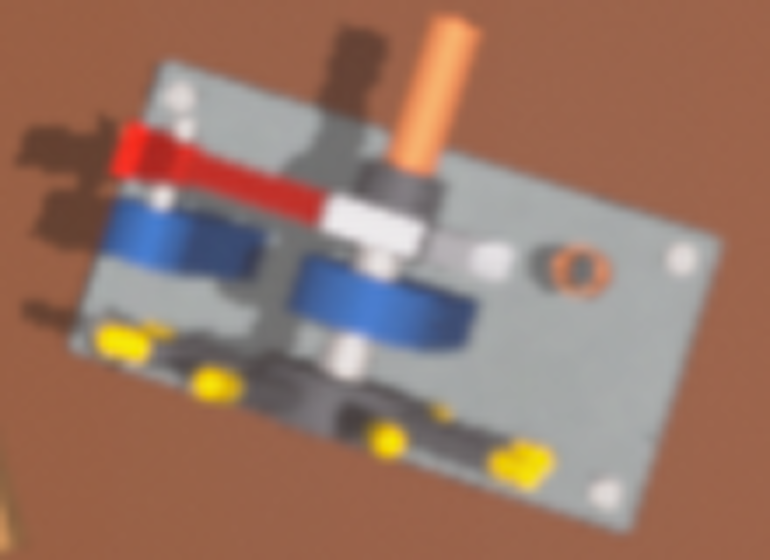

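```bash
cat > fit.py <<'E'
from h import *
from scipy.optimize import least_squares
f=lambda x,y,k,a,b:((x+.5)/k-.5+a,(y+.5)/k-.5+b)
t=lambda x,y:f(x,y,7,160,190); s=lambda x,y:f(x,y,5.7,200,130)
R=.096
def tip(w,i): a=-np.pi/8+w+i*np.pi/4; return [-.045,R*np.sin(a),.12+R*np.cos(a)]
def model(p):
    x,y,yaw,w,px,py=p; pl=lambda i,j:[px+i*.07,py+j*.135,.012]
    L=[("top",t(388,440),tip(w,0)),("top",t(217,384),tip(w,1)),("side",s(90,192),tip(w,0)),("side",s(108,108),tip(w,1)),
     ("top",t(130,150),[.03,.088,.207]),("side",s(262,47),[.03,.088,.207]),("top",t(457,22),[.12,0,.128]),("side",s(413,280),[.119,-.004,.12]),
     ("top",t(163,62),pl(1,1)),("top",t(722,240),pl(1,-1)),("top",t(632,530),pl(-1,-1)),("top",t(72,348),pl(-1,1)),
     ("side",s(50,580),pl(-1,-1)),("side",s(305,587),pl(1,-1)),("side",s(342,303),pl(1,1))]
    c,n=np.cos(yaw),np.sin(yaw);A=np.array([[c,-n,0],[n,c,0],[0,0,1]])
    return np.array([proj(k,A@np.array(P)+[x,y,0])[0]-q for k,q,P in L])
r=least_squares(lambda p:model(p).ravel(),[.5,.15,-.27,0,0,.04],loss="soft_l1")
print(r.x.round(4));print(model(r.x).round(1).tolist())
for p in [t(217,384),t(388,440)]:print(plane("top",p,.209).round(3))
E
python3 fit.py
```

```text
[ 5.128e-01  1.977e-01 -2.791e-01 -8.590e-02 -4.000e-04  7.500e-03]
[[1.5, -0.2], [-0.5, -0.5], [-0.4, -0.1], [-0.4, -1.4], [0.3, -0.5], [-1.0, 0.5], [-0.4, -1.1], [-0.8, 0.8], [0.6, -0.8], [1.2, -0.9], [0.7, 0.2], [0.0, 0.3], [-0.9, -1.6], [-0.3, -0.9], [-0.3, -5.5]]
[0.476 0.237 0.209]
[0.457 0.171 0.209]
```

Call:
carry_out(deltas="0 0 -60 0 0 0 1; 0 0 -118 0 0 0 1; 607 -584 -118 0 0 -0.896 1; 607 -584 -118 0 0 -0.896 1; 607 -584 -118 0 0 -0.896 1; 607 -584 -118 0 0 -0.896 1; 607 -584 -118 0 0 -0.896 1; 607 -584 -118 0 0 -0.896 1; 607 -584 -118 0 0 -0.896 1; 607 -584 -118 0 0 -0.896 1; 607 -584 -118 0 0 -0.896 1; 607 -584 -118 0 0 -0.896 1")

```text
time_s: 1.6
eef_pos: [0.4705, 0.045, 0.3212]
eef_rot: [0.0, 0.799, 0.602, 0.0]
wrist_force: [0.5, -0.1, 1.1]
opening: 0.003
grasp_force: 0.0
```

```bash
cat >> h.py <<'E'
O=np.array([.5128,.1977,0]);YAW=-.2791
c_,s_=np.cos(YAW),np.sin(YAW);A=np.array([[c_,-s_,0],[s_,c_,0],[0,0,1]])
def st():
    from scipy.spatial.transform import Rotation as Ro
    o=sensors.get_obs();q=o["eef_rot"];R=Ro.from_quat([q[1],q[2],q[3],q[0]])
    D=np.c_[A[:,1],A[:,0],[0,0,-1]]
    print("t",round(o["time_s"],2),"idx mm",(A.T@(o["eef_pos"]-O)*1000).round(1),"F idx",(A.T@o["wrist_force"]).round(1),"open",round(o["opening"],2),"rotfix",(R.inv()*Ro.from_matrix(D)).as_rotvec().round(3))
E
python3 -c "
from h import *
st()"
```

```text
t 1.6 idx mm [   1.4 -158.4  321.2] F idx [0.6 0.  1.1] open 0.0 rotfix [0. 0. 0.]
```

Call:
carry_out(deltas="55 8 0 0 0 0 1; 110 16 0 0 0 0 1; 165 24 0 0 0 0 1; 205 29 0 0 0 0 1; 205 29 0 0 0 0 1; 205 29 0 0 0 0 1")

```text
time_s: 2.35
eef_pos: [0.5541, 0.2316, 0.3206]
eef_rot: [-0.0, 0.798, 0.602, -0.001]
wrist_force: [0.5, -0.7, 0.4]
opening: 0.002
grasp_force: 0.0
```

```bash
python3 -c "
from h import *
st()
crops('1')"
```

```text
t 2.35 idx mm [ 30.4  44.  320.6] F idx [ 0.7 -0.5  0.4] open 0.0 rotfix [-0.001  0.001  0.   ]
```

View pics/side1.png

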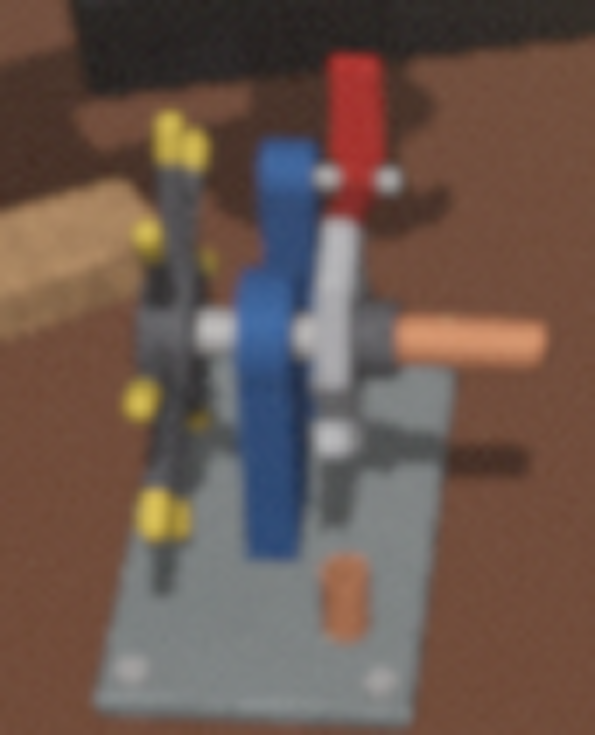

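Call:
carry_out(deltas="6 0 45 0 0 0 1; 6 0 90 0 0 0 1; 6 0 125 0 0 0 1; 6 0 135 0 0 0 1; 6 0 135 0 0 0 1; 6 0 135 0 0 0 1")

```text
time_s: 3.2
eef_pos: [0.5575, 0.2377, 0.1886]
eef_rot: [0.001, 0.799, 0.602, 0.002]
wrist_force: [0.5, 0.4, 0.2]
opening: -0.002
grasp_force: 0.0
```

```bash
python3 -c "
from h import *
st()"
```

```text
t 3.2 idx mm [ 32.   50.8 188.6] F idx [0.3 0.5 0.2] open -0.0 rotfix [ 0.003 -0.002 -0.   ]
```

Push the tab towards +y.

Call:
carry_out(deltas="6 -1 2 0 0 0 1; 12 -1 2 0 0 0 1; 18 -1 2 0 0 0 1; 24 -1 2 0 0 0 1; 24 -1 2 0 0 0 1")

```text
time_s: 3.82
eef_pos: [0.5619, 0.2617, 0.1842]
eef_rot: [-0.0, 0.798, 0.602, -0.0]
wrist_force: [0.2, 0.7, -1.0]
opening: -0.001
grasp_force: 0.0
```

Call:
carry_out(deltas="5 0 0 0 0 0 1; 10 0 0 0 0 0 1; 15 0 0 0 0 0 1; 20 0 0 0 0 0 1; 20 0 0 0 0 0 1; 20 0 0 0 0 0 1")

```text
time_s: 4.58
eef_pos: [0.5673, 0.2803, 0.1842]
eef_rot: [0.0, 0.799, 0.602, -0.0]
wrist_force: [0.2, 0.5, 0.3]
opening: -0.003
grasp_force: 0.0
```

```bash
python3 -c "
from h import *
st()"
```

```text
t 4.58 idx mm [ 29.7  94.4 184.2] F idx [0.1 0.5 0.3] open -0.0 rotfix [-0.  0.  0.]
```

Call:
carry_out(deltas="-15 0 0 0 0 0 1; -20 0 -50 0 0 0 1; -20 0 -100 0 0 0 1; -60 -20 -136 0 0 0 1; -110 -50 -136 0 0 0 1; -152 -75 -136 0 0 0 1; -152 -75 -136 0 0 0 1; -152 -75 -136 0 0 0 1")

```text
time_s: 5.58
eef_pos: [0.4537, 0.1544, 0.3207]
eef_rot: [0.0, 0.799, 0.601, 0.001]
wrist_force: [-0.4, 0.2, 0.3]
opening: 0.003
grasp_force: 0.0
```

```bash
python3 -c "
from h import *
st()
crops('2')
a,b=cv2.imread('pics/side2.png'),cv2.imread('pics/top2.png')
h=600;r=lambda i:cv2.resize(i,None,fx=.6,fy=.6)
a,b=r(a),r(b);n=np.zeros((max(len(a),len(b)),a.shape[1]+b.shape[1],3),np.uint8);n[:len(a),:a.shape[1]]=a;n[:len(b),a.shape[1]:]=b
cv2.imwrite('pics/c2.png',cv2.resize(n,(min(800,n.shape[1]),int(len(n)*min(1,800/n.shape[1])))))"
```

```text
t 5.58 idx mm [-44.9 -57.9 320.7] F idx [-0.4  0.1  0.3] open 0.0 rotfix [ 0.001 -0.001 -0.001]
```

View pics/c2.png

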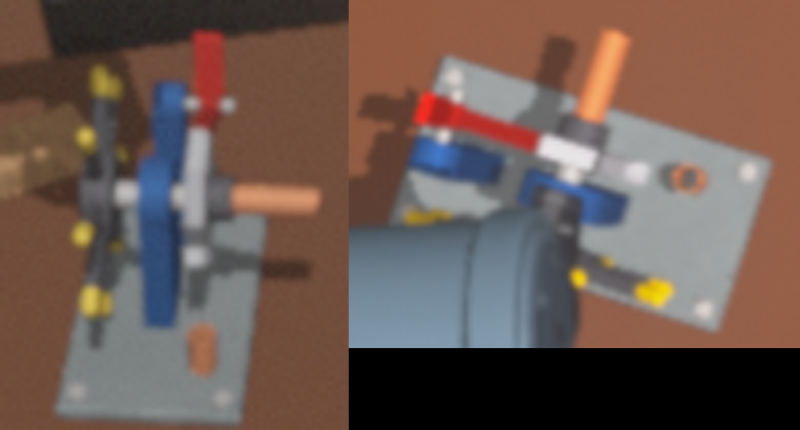

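```bash
python3 -c "
from h import *
for tag in '12':
  for n,ox,oy in(('side',195,130),('top',160,185)):
    I=cv2.imread(f'pics/{n}{tag}.png');H=cv2.cvtColor(I,cv2.COLOR_BGR2HSV)
    m=((H[...,0]<5)|(H[...,0]>174))&(H[...,1]>170)&(H[...,2]>110)
    y,x=np.nonzero(m);print(n,tag,len(x),'x',np.percentile(x,[1,50,99])/7+ox,'y',np.percentile(y,[1,50,99])/7+oy)
f=lambda x,y,k,a,b:((x+.5)/k-.5+a,(y+.5)/k-.5+b)
P,e=tri(f(262,47,5.7,200,130),f(130,150,7,160,190));print((A.T@(P-O)).round(4),e)
for th in(0,.5):
  T=O+A@np.array([.03,.088+.065*np.sin(th),.143+.065*np.cos(th)]);N=O+A@np.array([.03,.088-.075*np.cos(.35+th),.143+.075*np.sin(.35+th)])
  print(th,[proj(n,[T,N]).round(1).tolist() for n in('side','top')])
"
```

```text
side 1 5873 x [242.42857143 245.85714286 249.28571429] y [138.14285714 146.57142857 159.        ]
top 1 3538 x [184.85714286 194.42857143 204.85714286] y [211.42857143 216.14285714 220.42857143]
side 2 5242 x [242.71428571 245.85714286 248.94142857] y [138.14285714 146.85714286 159.14285714]
top 2 6327 x [176.         186.57142857 204.67714286] y [208.14285714 214.28571429 220.28571429]
[0.0309 0.088  0.2087] 0.004559592607263662
0 [[[244.5, 138.1], [242.8, 161.6]], [[178.3, 210.5], [206.1, 219.0]]]
0.5 [[[245.5, 134.6], [243.1, 149.5]], [[168.4, 207.3], [196.4, 216.2]]]
```

Call:
carry_out(deltas="50 37 0 0 0 0 1; 108 75 0 0 0 0 1; 108 75 0 0 0 0 1; 108 75 50 0 0 0 1; 108 75 100 0 0 0 1; 108 75 136 0 0 0 1; 108 75 136 0 0 0 1; 108 75 136 0 0 0 1")

```text
time_s: 6.68
eef_pos: [0.5562, 0.2383, 0.1861]
eef_rot: [0.0, 0.798, 0.602, 0.001]
wrist_force: [0.2, -0.1, 0.3]
opening: 0.003
grasp_force: 0.0
```

Call:
carry_out(deltas="6 0 0 0 0 0 1; 12 0 0 0 0 0 1; 18 0 0 0 0 0 1; 24 0 0 0 0 0 1; 30 0 0 0 0 0 1; 30 0 0 0 0 0 1; 30 0 0 0 0 0 1")

```text
time_s: 7.55
eef_pos: [0.5634, 0.2668, 0.1841]
eef_rot: [-0.0, 0.799, 0.602, -0.0]
wrist_force: [0.1, -0.7, -0.0]
opening: -0.001
grasp_force: 0.0
```

```bash
cat >> h.py <<'E'
def pair(tag,bs=(195,100,100,110),bt=(140,170,115,100)):
    crops(tag,4,bs,bt);a,b=[cv2.imread(f"pics/{n}{tag}.png") for n in("side","top")]
    n=np.zeros((max(len(a),len(b)),800 if a.shape[1]+b.shape[1]<800 else a.shape[1]+b.shape[1],3),np.uint8)
    n[:len(a),:a.shape[1]]=a;n[:len(b),a.shape[1]:a.shape[1]+b.shape[1]]=b
    cv2.imwrite(f"pics/c{tag}.png",cv2.resize(n,(800,len(n)*800//n.shape[1])))
E
python3 -c "
from h import *
st()
pair('3',(195,100,95,100),(145,180,100,85))"
```

```text
t 7.55 idx mm [ 29.6  80.4 184.1] F idx [ 0.3 -0.7 -0. ] open -0.0 rotfix [-0.  0.  0.]
```

View pics/c3.png

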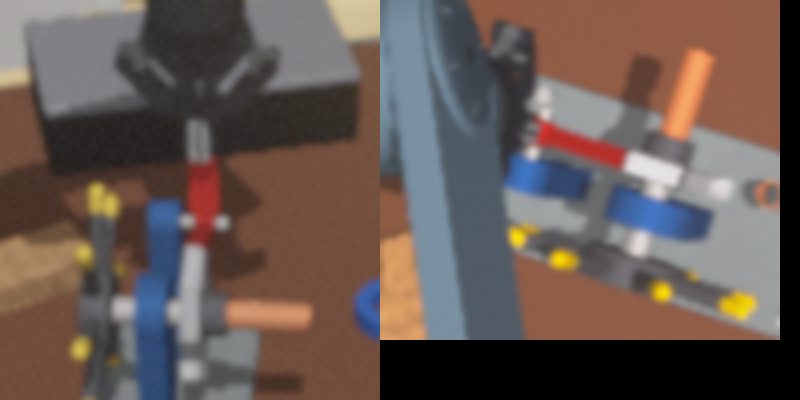

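```bash
python3 -c "
from h import *
p=sensors.get_obs()['eef_pos']
P=[p,p+[0,0,.03],O+A@np.array([.03,.088,.208]),O+A@np.array([.03,.088,.143])]
for n in('side','top'):print(n,proj(n,P).round(1).tolist())
S,T=vision.camera('side'),vision.camera('top')
a=cv2.resize(S[115:165,220:270],None,fx=8,fy=8,interpolation=cv2.INTER_CUBIC);b=cv2.resize(T[185:235,160:210],None,fx=8,fy=8,interpolation=cv2.INTER_CUBIC)
cv2.imwrite('pics/c4.png',np.hstack([a,b]))"
```

```text
side [[244.4, 145.8], [244.1, 137.8], [244.5, 138.1], [245.2, 155.1]]
top [[183.3, 212.0], [180.3, 211.3], [178.3, 210.5], [184.7, 212.0]]
```

View pics/c4.png

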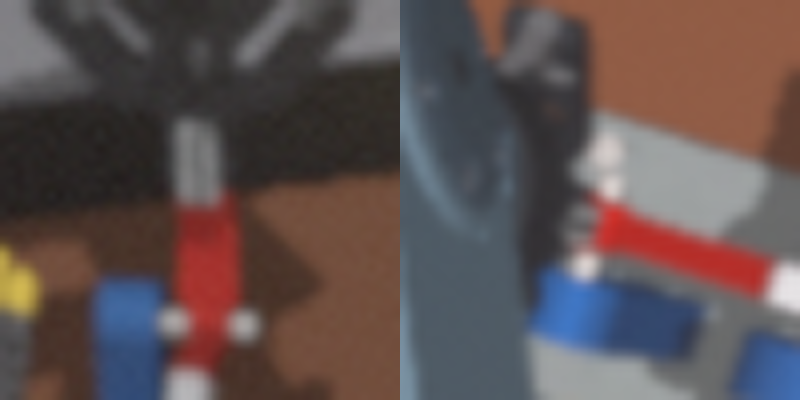

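Call:
carry_out(deltas="-18 0 0 0 0 0 1; -18 0 7 0 0 0 1; -18 0 14 0 0 0 1; -18 0 14 0 0 0 1; -13 0 14 0 0 0 1; -8 0 14 0 0 0 1; -3 0 14 0 0 0 1; 0 0 14 0 0 0 1")

```text
time_s: 8.75
eef_pos: [0.5637, 0.2672, 0.1705]
eef_rot: [0.0, 0.798, 0.602, 0.0]
wrist_force: [-0.6, -1.9, 1.8]
opening: 0.002
grasp_force: 0.9
```

```bash
python3 -c "
from h import *
st()
S,T=vision.camera('side'),vision.camera('top')
a=cv2.resize(S[115:165,220:270],None,fx=8,fy=8,interpolation=cv2.INTER_CUBIC);b=cv2.resize(T[185:235,160:210],None,fx=8,fy=8,interpolation=cv2.INTER_CUBIC)
cv2.imwrite('pics/c5.png',np.hstack([a,b]))"
```

```text
t 8.75 idx mm [ 29.8  80.8 170.5] F idx [-0.  -2.   1.8] open 0.0 rotfix [0. 0. 0.]
```

View pics/c5.png

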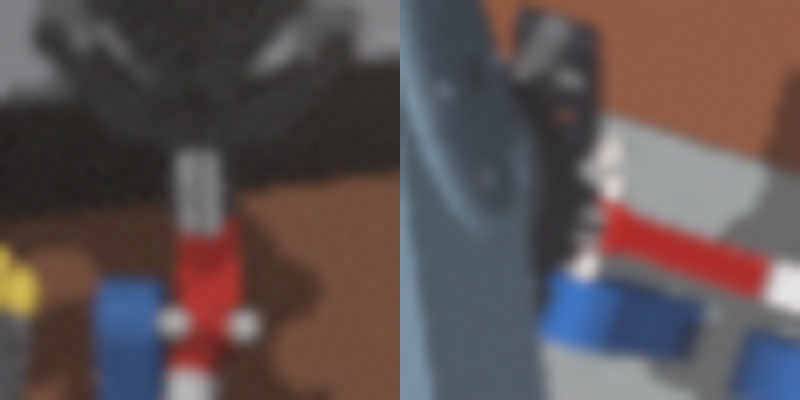

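Call:
carry_out(deltas="4 0 0 0 0 0 1; 8 0 0 0 0 0 1; 12 0 0 0 0 0 1; 16 0 0 0 0 0 1; 16 0 0 0 0 0 1; 16 0 0 0 0 0 1")

```text
time_s: 9.6
eef_pos: [0.568, 0.2827, 0.1705]
eef_rot: [-0.0, 0.799, 0.602, 0.0]
wrist_force: [0.5, 0.8, -0.2]
opening: 0.001
grasp_force: 0.0
```

```bash
cat >> h.py <<'E'
def red():
    for n,x0,y0,w,h in(("side",235,125,25,45),("top",160,200,60,25)):
        I=cv2.resize(vision.camera(n)[y0:y0+h,x0:x0+w],None,fx=7,fy=7,interpolation=cv2.INTER_CUBIC);H=cv2.cvtColor(I,cv2.COLOR_BGR2HSV)
        m=((H[...,0]<5)|(H[...,0]>174))&(H[...,1]>170)&(H[...,2]>90)
        y,x=np.nonzero(m);print(n,len(x),"x",(np.percentile(x,[1,50,99])/7+x0).round(1),"y",(np.percentile(y,[1,50,99])/7+y0).round(1))
E
python3 -c "
from h import *
st();red()"
```

```text
t 9.6 idx mm [ 29.7  96.9 170.5] F idx [ 0.3  0.9 -0.2] open 0.0 rotfix [ 0.    -0.001  0.   ]
side 4369 x [242.7 246.  249.9] y [142.6 148.9 156.7]
top 3517 x [180.6 187.1 199.7] y [209.  214.4 219. ]
```

Call:
carry_out(deltas="4 0 0 0 0 0 1; 8 0 0 0 0 0 1; 12 0 0 0 0 0 1; 12 0 0 0 0 0 1; 12 0 0 0 0 0 1")

```text
time_s: 10.32
eef_pos: [0.5713, 0.2941, 0.1704]
eef_rot: [-0.0, 0.798, 0.602, 0.0]
wrist_force: [-0.5, 0.3, -0.6]
opening: -0.001
grasp_force: 0.0
```

```bash
python3 -c "
from h import *
st();red()
for th in(0,.2,.3,.4,.5,.6):
  N=O+A@np.array([.03,.088-.075*np.cos(.35+th),.143+.075*np.sin(.35+th)])
  print(th,[proj(n,[N]).round(1).tolist() for n in('side','top')])
S,T=vision.camera('side'),vision.camera('top')
a=cv2.resize(S[105:180,200:275],None,fx=5.3,fy=5.3,interpolation=cv2.INTER_CUBIC);b=cv2.resize(T[185:260,155:230],None,fx=5.3,fy=5.3,interpolation=cv2.INTER_CUBIC)
cv2.imwrite('pics/c6.png',np.hstack([a,b]))"
```

```text
t 10.32 idx mm [ 29.7 108.8 170.4] F idx [-0.5  0.1 -0.6] open -0.0 rotfix [ 0.    -0.001  0.   ]
side 4447 x [242.7 246.6 250.1] y [140.6 146.9 153. ]
top 4758 x [175.3 182.3 196.1] y [206.7 213.  218. ]
0 [[[242.8, 161.6]], [[206.1, 219.0]]]
0.2 [[[242.8, 156.8]], [[202.8, 218.1]]]
0.3 [[[242.9, 154.4]], [[200.9, 217.5]]]
0.4 [[[243.0, 151.9]], [[198.7, 216.9]]]
0.5 [[[243.1, 149.5]], [[196.4, 216.2]]]
0.6 [[[243.2, 147.1]], [[193.9, 215.4]]]
```

View pics/c6.png

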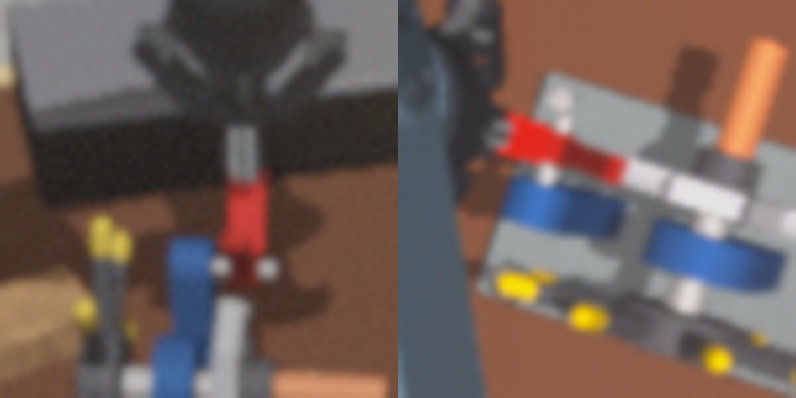

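Call:
carry_out(deltas="0 0 -40 0 0 0 1; 0 0 -90 0 0 0 1; 0 0 -140 0 0 0 1; 0 0 -150 0 0 0 1; -60 -25 -150 0 0 0 1; -110 -50 -150 0 0 0 1; -160 -75 -150 0 0 0 1; -174 -75 -150 0 0 0 1; -174 -75 -150 0 0 0 1; -174 -75 -150 0 0 0 1")

```text
time_s: 11.78
eef_pos: [0.4519, 0.1478, 0.3201]
eef_rot: [-0.0, 0.799, 0.602, 0.0]
wrist_force: [-0.5, -0.5, -0.1]
opening: -0.002
grasp_force: 0.0
```

```bash
cat >> h.py <<'E'
def tipw(w,i,R=.096):
    a=-np.pi/8+w+i*np.pi/4;return O+A@np.array([-.045,R*np.sin(a),.12+R*np.cos(a)])
def wheel():
    for n,x0,y0,w_,h_ in(("side",208,140,20,72),("top",165,228,85,35)):
        I=cv2.resize(vision.camera(n)[y0:y0+h_,x0:x0+w_],None,fx=4,fy=4,interpolation=cv2.INTER_CUBIC)
        k=cv2.inRange(cv2.cvtColor(I,cv2.COLOR_BGR2HSV),(20,140,100),(34,255,255))
        c,l,s,ce=cv2.connectedComponentsWithStats(k)
        B=np.array([ce[i]/4+[x0-.4,y0-.4] for i in range(1,c) if s[i,4]>60])
        W=np.arange(-.1,.685,.01)
        def cost(w):
            P=proj(n,[tipw(w,i) for i in range(8)]);return np.minimum(np.linalg.norm(B[:,None]-P[None],axis=2).min(1),4).mean()
        C=[cost(w) for w in W] if len(B) else [9];j=int(np.argmin(C))
        print(n,B.round(1).tolist(),"w mod .785 =",round(W[j],2),"cost",round(C[j],2))
E
python3 -c "
from h import *
st();red();wheel()"
```

```text
t 11.78 idx mm [-44.8 -64.8 320.1] F idx [-0.4 -0.7 -0.1] open -0.0 rotfix [-0. -0.  0.]
side 5642 x [243.1 246.4 250. ] y [135.3 143.8 152.7]
top 8921 x [166.4 176.9 195.9] y [204.7 211.3 217.7]
side [[220.0, 149.6], [215.2, 163.5], [214.5, 186.9], [217.8, 203.2]] w mod .785 = -0.08 cost 1.4
top [[177.9, 238.2], [233.8, 255.8]] w mod .785 = 0.48 cost 1.71
```

Call:
carry_out(deltas="0 0 50 0 0 0 1; 0 0 95 0 0 0 1; 0 0 130 0 0 0 1; 0 0 150 0 0 0 1; 0 0 158 0 0 0 1; 0 0 158 0 0 0 1; 0 0 158 0 0 0 1")

```text
time_s: 12.85
eef_pos: [0.452, 0.1474, 0.1634]
eef_rot: [0.0, 0.798, 0.602, 0.001]
wrist_force: [-0.0, -0.1, 0.8]
opening: 0.002
grasp_force: 0.0
```

```bash
python3 -c "
from h import *
st();wheel()"
```

```text
t 12.85 idx mm [-44.5 -65.1 163.4] F idx [ 0.  -0.1  0.8] open 0.0 rotfix [ 0.002 -0.001  0.   ]
side [[222.5, 151.3], [214.3, 187.0], [217.8, 203.3]] w mod .785 = -0.04 cost 1.51
top [[178.3, 238.1], [235.1, 255.8]] w mod .785 = 0.5 cost 1.8
```

Call:
carry_out(deltas="6 0 0 0 0 0 1; 12 0 0 0 0 0 1; 18 0 0 0 0 0 1; 24 0 0 0 0 0 1; 30 0 0 0 0 0 1; 36 0 0 0 0 0 1; 42 0 0 0 0 0 1; 48 0 0 0 0 0 1; 54 0 0 0 0 0 1; 60 0 0 0 0 0 1; 60 0 0 0 0 0 1")

```text
time_s: 14.32
eef_pos: [0.4678, 0.2055, 0.1622]
eef_rot: [-0.0, 0.798, 0.602, 0.0]
wrist_force: [-1.1, -0.3, -0.3]
opening: 0.003
grasp_force: 0.0
```

```bash
python3 -c "
from h import *
st();wheel();red()
for w in np.arange(0,.8,.1):print(round(w,1),proj('side',[tipw(w,i) for i in(0,1,-1,-2,-3)]).round(1).tolist())"
```

```text
t 14.32 idx mm [-45.4  -4.9 162.2] F idx [-0.9 -0.6 -0.3] open 0.0 rotfix [-0.    -0.001  0.001]
side [[224.0, 161.8], [214.8, 168.8], [214.8, 191.9], [218.5, 203.8]] w mod .785 = 0.54 cost 1.2
top [[220.1, 253.8], [234.8, 255.7]] w mod .785 = 0.58 cost 1.47
side 5703 x [243.1 246.6 249.9] y [135.3 143.7 152.7]
top 8984 x [166.4 176.9 196.3] y [204.7 211.3 217.9]
0.0 [[215.2, 160.7], [218.5, 146.5], [214.0, 185.5], [215.7, 204.3], [219.1, 205.9]]
0.1 [[215.6, 158.0], [218.9, 145.9], [214.0, 182.3], [215.4, 202.8], [218.6, 206.8]]
0.2 [[215.9, 155.6], [219.4, 145.7], [214.1, 179.1], [215.1, 200.9], [218.2, 207.3]]
0.3 [[216.3, 153.3], [219.8, 145.9], [214.2, 175.8], [214.8, 198.8], [217.7, 207.6]]
0.4 [[216.8, 151.3], [220.3, 146.3], [214.3, 172.5], [214.6, 196.5], [217.3, 207.5]]
0.5 [[217.2, 149.6], [220.7, 147.0], [214.5, 169.3], [214.4, 193.9], [216.9, 207.1]]
0.6 [[217.6, 148.2], [221.0, 148.0], [214.7, 166.2], [214.2, 191.1], [216.5, 206.4]]
0.7 [[218.1, 147.1], [221.4, 149.3], [215.0, 163.2], [214.1, 188.1], [216.1, 205.4]]
```

Call:
carry_out(deltas="3 0 0 0 0 0 1; 6 0 0 0 0 0 1; 9 0 0 0 0 0 1; 9 0 0 0 0 0 1; 9 0 0 0 0 0 1")

```text
time_s: 15.15
eef_pos: [0.4703, 0.2137, 0.1624]
eef_rot: [-0.0, 0.799, 0.602, 0.0]
wrist_force: [-1.5, -0.6, -0.4]
opening: 0.001
grasp_force: 0.4
```

```bash
python3 -c "
from h import *
st();wheel()"
```

```text
t 15.15 idx mm [-45.3   3.7 162.4] F idx [-1.2 -1.  -0.4] open 0.0 rotfix [ 0. -0.  0.]
side [[215.0, 165.6], [214.7, 189.1], [218.2, 203.6]] w mod .785 = 0.63 cost 1.08
top [[217.0, 253.0], [234.2, 255.8]] w mod .785 = -0.1 cost 1.5
```

Call:
carry_out(deltas="-6 0 0 0 0 0 1; -8 0 -40 0 0 0 1; -8 0 -90 0 0 0 1; -8 0 -140 0 0 0 1; -8 0 -158 0 0 0 1; 40 20 -158 0 0 0 1; 85 45 -158 0 0 0 1; 130 75 -158 0 0 0 1; 165 75 -158 0 0 0 1; 165 75 -158 0 0 0 1; 165 75 -158 0 0 0 1")

```text
time_s: 16.62
eef_pos: [0.5873, 0.3508, 0.3193]
eef_rot: [-0.0, 0.799, 0.602, -0.001]
wrist_force: [-0.2, 0.7, 0.2]
opening: 0.003
grasp_force: 0.0
```

```bash
python3 -c "
from h import *
st();wheel();red()"
```

```text
t 16.62 idx mm [ 29.4 167.7 319.3] F idx [-0.4  0.6  0.2] open 0.0 rotfix [-0.001  0.001  0.   ]
side [[219.8, 149.5], [215.3, 165.9], [214.6, 189.1], [218.1, 203.6]] w mod .785 = 0.64 cost 1.37
top [[178.2, 238.5], [192.5, 245.2], [216.9, 253.0], [234.2, 255.8]] w mod .785 = 0.65 cost 1.9
side 6025 x [243.  246.6 250.1] y [135.  143.4 152.6]
top 9038 x [166.4 177.  196. ] y [204.7 211.3 217.9]
```

Call:
carry_out(deltas="0 0 50 0 0 0 1; 0 0 95 0 0 0 1; 0 0 130 0 0 0 1; 0 0 150 0 0 0 1; 0 0 157 0 0 0 1; -10 0 157 0 0 0 1; -20 0 157 0 0 0 1; -28 0 157 0 0 0 1; -36 0 157 0 0 0 1; -44 0 157 0 0 0 1; -50 0 157 0 0 0 1; -50 0 157 0 0 0 1")

```text
time_s: 18.32
eef_pos: [0.5737, 0.3027, 0.1631]
eef_rot: [0.0, 0.799, 0.602, -0.001]
wrist_force: [-0.1, 0.4, 0.2]
opening: 0.001
grasp_force: 0.0
```

```bash
python3 -c "
from h import *
st();wheel();red()"
```

```text
t 18.32 idx mm [ 29.6 117.7 163.1] F idx [-0.3  0.4  0.2] open 0.0 rotfix [-0.001  0.001 -0.   ]
side [[219.7, 149.6], [215.3, 165.9], [214.6, 189.1], [218.2, 203.6]] w mod .785 = 0.64 cost 1.38
top [[178.2, 238.5], [192.5, 245.2], [217.0, 253.0], [234.2, 255.8]] w mod .785 = 0.65 cost 1.88
side 6601 x [242.3 246.  249.9] y [137.7 146.3 159.3]
top 7371 x [172.7 182.7 202.6] y [206.6 213.3 219.7]
```

Call:
carry_out(deltas="-2 0 0 0 0 0 1; -4 0 0 0 0 0 1; -6 0 0 0 0 0 1; -8 0 0 0 0 0 1; -8 0 0 0 0 0 1")

```text
time_s: 19.15
eef_pos: [0.5718, 0.2955, 0.1633]
eef_rot: [0.0, 0.799, 0.602, -0.0]
wrist_force: [1.1, 0.6, 0.4]
opening: 0.004
grasp_force: 0.3
```

```bash
python3 -c "
from h import *
st();wheel();red()"
```

```text
t 19.15 idx mm [ 29.8 110.2 163.3] F idx [0.8 0.9 0.4] open 0.0 rotfix [ 0.  0. -0.]
side [[219.7, 149.6], [215.4, 166.0], [214.6, 189.1], [218.2, 203.6]] w mod .785 = 0.64 cost 1.39
top [[178.2, 238.5], [192.5, 245.3], [217.0, 253.0], [234.2, 255.8]] w mod .785 = 0.65 cost 1.89
side 6062 x [242.4 245.9 249.6] y [138.7 147.1 160.1]
top 6706 x [175.1 185.6 204.4] y [207.3 214.  220.3]
```

Call:
carry_out(deltas="-1 0 0 0 0 0 1; -2 0 0 0 0 0 1; -3 0 0 0 0 0 1; -4 0 0 0 0 0 1; -4 0 0 0 0 0 1")

```text
time_s: 19.98
eef_pos: [0.5707, 0.2918, 0.1634]
eef_rot: [0.0, 0.799, 0.602, 0.0]
wrist_force: [-0.1, 1.1, 0.1]
opening: -0.003
grasp_force: 0.4
```

```bash
python3 -c "
from h import *
st();red()"
```

```text
t 19.98 idx mm [ 29.7 106.4 163.4] F idx [-0.4  1.   0.1] open -0.0 rotfix [0. 0. 0.]
side 5688 x [242.4 245.9 249.4] y [139.6 147.7 160.1]
top 6329 x [176.1 187.  205.3] y [207.8 214.4 220.4]
```

Call:
carry_out(deltas="-1 0 0 0 0 0 1; -2 0 0 0 0 0 1; -3 0 0 0 0 0 1; -3 0 0 0 0 0 1")

```text
time_s: 20.58
eef_pos: [0.5702, 0.2906, 0.1635]
eef_rot: [-0.001, 0.798, 0.602, 0.001]
wrist_force: [2.8, 7.0, -0.3]
opening: -0.001
grasp_force: 3.7
```

```bash
python3 -c "
from h import *
st();red();wheel()"
```

```text
t 20.57 idx mm [ 29.6 105.1 163.5] F idx [ 0.8  7.5 -0.3] open -0.0 rotfix [ 0.001 -0.003  0.001]
side 5708 x [242.4 245.9 249.3] y [139.6 147.9 160.1]
top 6169 x [176.7 187.4 205.4] y [208.1 214.6 220.4]
side [[219.8, 149.6], [215.3, 165.9], [214.6, 188.9], [218.2, 203.6]] w mod .785 = 0.65 cost 1.4
top [[178.1, 238.5], [192.4, 245.2], [216.9, 253.0], [234.1, 255.8]] w mod .785 = 0.66 cost 1.91
```

Call:
carry_out(deltas="-2 0 0 0 0 0 1; -2 0 0 0 0 0 1")

```text
time_s: 21.02
eef_pos: [0.57, 0.2904, 0.1636]
eef_rot: [-0.001, 0.798, 0.602, 0.003]
wrist_force: [4.4, 12.6, -3.0]
opening: 0.001
grasp_force: 7.0
```

Call:
carry_out(deltas="10 0 0 0 0 0 1; 25 0 0 0 0 0 1; 30 0 -40 0 0 0 1; 30 0 -90 0 0 0 1; 30 0 -140 0 0 0 1; 30 0 -158 0 0 0 1; 30 0 -158 0 0 0 1")

```text
time_s: 21.9
eef_pos: [0.5781, 0.3163, 0.3222]
eef_rot: [0.0, 0.799, 0.602, 0.001]
wrist_force: [-0.9, 0.1, 0.4]
opening: -0.004
grasp_force: 0.0
```

```bash
python3 -c "
from h import *
st();red();wheel()"
```

```text
t 21.9 idx mm [ 30.1 131.9 322.2] F idx [-0.9 -0.2  0.4] open -0.0 rotfix [ 0.002 -0.001  0.   ]
side 5924 x [242.4 245.7 249.1] y [138.  146.7 159.9]
top 6602 x [175.9 186.9 205.4] y [208.  214.4 220.4]
side [[219.7, 149.4], [215.4, 165.8], [214.6, 188.8], [218.2, 203.7]] w mod .785 = 0.65 cost 1.38
top [[178.1, 238.5], [192.4, 245.2], [216.8, 253.0], [234.1, 255.8]] w mod .785 = 0.66 cost 1.92
```

Red readings match the original pawl-down values, and the wheel reads 0.65. The arm is clear of everything.

```bash
python3 -c "
from bench import ctrl
print(ctrl.hand_in())"
```

```text
the job is handed in; nothing more can be done
None
```

I lifted the pawl, turned the star wheel back one notch (now at about 0.65 rad), pushed the pawl back down onto its stop, and handed the job in at about 22 s with the arm clear; my first push missed the tab and moved nothing, and I have no verdict from the judge.

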